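Draw the sprung length gauge out to its red mark and hold it

ROBOT

A 6-joint arm with a two-finger parallel gripper is mounted at the origin on the work surface. World frame = base frame: x ahead of the robot, y to its left, z up, the work surface at z = 0. Lengths are in mm, angles in degrees, forces in N, time in s.
With the tool pointing down it reaches from about 350 to 850 mm from the base axis. Payload 8.1 kg.
Tool frame: the origin (TCP) lies midway between the tips of the shut fingers; the grasp point (between the pads) lies 19 mm behind it (r.grasp_offset is the distance from the TCP to the grasp point, in mm); z points along the fingers, x is the direction in which the jaws open and shut, and the axes are right-handed (so a half turn about z gives the same grasp; the last joint's range is limited). The gripper opens to 85 mm and grips with 20 to 120 N. Pads are 22 mm wide; open, the fingers measure 114 mm over their backs; the gripper's body (76 mm by 85 mm) begins 54 mm behind the grasp point. The pads swing forward as they close: fully open they stand 13 mm farther back than shut.
Start: joints at [61.799, 7.471, 85.268, -0, 87.261, -4.893], TCP at [237.383, 551.049, 231.292] pointing down, gripper open.
Joint ranges: [-169.43, 169.43], [-51.17, 129.36], [1.28, 143.12], [-76.62, 256.62], [0, 156.53], [-152.29, 152.29]. Speed limits (degrees/s): [136.94, 136.94, 159.86, 180, 180, 180].

INTERFACE

Orientations are given as [roll, pitch, yaw] about the fixed x, y, z axes, in that order (R = Rz(yaw) Ry(pitch) Rx(roll)).
In Python, from bench import r, optics, hand_in gives the robot as it stands.
- The arm moves only by the shell command python3 -m pendant 'ROWS' [FORCE]. ROWS is JSON, a list of rows, each a list of 5 numbers: the opening, from 0 (shut) to 1 (fully open), then the shift along the tool's x, y, z in mm, then the turn about the tool's z in degrees. A call has 1 to 10 rows; each row shifts and turns the commanded pose from where the row before left it, along the tool's axes as they then stand; what a row does not reach is not made up. A row lasts 1/10 s, in which the tool goes at most 50 mm and 8.59 degrees, less where a joint would pass 70% of its speed; a pose out of reach is approached as far as the arm can. A call with a gripper value outside its range is refused whole. The fingers move at their own pace and stop on an object; FORCE is the grip in N (left out, the last holds). Time passes only in rows, so rows that do not move let the fingers close. It gives the time, the measured TCP pose, the force and the opening at its end, in the units of the state.
- r.sense(): the state, without advancing time (a new reading comes with each control period).
- optics.snapshot(name): name is "scene" or "side" or "wrist"; returns (picture, depth): 480x640x3 uint8, blue, green, red; 480x640 float32, mm along the optical axis (not along the pixel's ray), 0 where there is no reading.
- optics.camera_params(name): a dict with "camera_matrix" (3x3 intrinsics, pixels), "k1" (the pictures are not rectified: a ray, as slopes to the right and down, at radius r is drawn at 1 + k1 r^2 times it, then the intrinsics apply), "eye" and "orientation" of the camera in the world. Camera axes: x right, y down, z forward; pixel columns grow to the right and rows downward; lengths in mm; the calibration is good to about 2 mm. A picture is of the moment at which its call begins: read the wrist's pose just before it. camera_params takes no time and is no camera call; for the wrist camera it gives the pose at the moment of the call.
- hand_in(): hands the job in, once; it reports no verdict.
Trained networks look in the newest picture that a camera, given by its name, has taken for a name from the list of things; names that differ only in an ending like _2 or _b are one class to them, and where a whole thing is asked for, a point or a joint stands for the part that bears it (a point fixed in the world has none). Each returns a list of dicts, best first, with "score" (0 to 1); they miss things now and then, are a little off and sometimes report something else, mostly with a low value. They report only what shows in the picture. A call takes as long as a camera call.
- optics.search_frame(camera, query): "at" ([x, y, z] in mm, in world coordinates, good to about 4 mm: the middle of the surface that is visible of it).
The state is a dict: "time": time; "joint_pos": joint angles; "qd": joint speeds; "joint_efforts": joint torques, N m; "tool_pos": TCP position; "tcp_rot": TCP orientation; "ft_force": force on the tool from outside, world axes, zero at the start; "wrist_torque": the same for the moment, N m; "finger_gap": finger opening in mm.
Only numpy, scipy, OpenCV 4.12 (cv2) and the standard library are available. Lean on these libraries where they do the work, as an engineer would, in place of code of your own. Each camera call takes 0.05 s, during which the arm holds its last target. There are 200 camera calls.

TASK

Free the telescoping length gauge by turning its brass wing nut a quarter turn anticlockwise (from above), until the wing points along the rod. Then pull the rod out by its upright wooden handle, against its inner spring, until the black pointer stands over the red band on the scale, and finish while still holding it there with the gripper. Do not shift the red band or anything else lying on the bench.

Things in the scene. Friction and masses are not known exactly. Their poses are not given: they have to be found in the camera images.
- gauge: Fixed dark base board of the gauge, 430 x 94 x 14 mm. Origin on the bench under the wing nut's axis; x = pull direction of the rod, z up; board from x = -220 to 210. Along x: brass tube, 21 mm thick, x = -210 to -35; aluminium bridge under the nut, x = -15 to 15, y = -31 to 31, top 78 mm up; then the bare steel rod, 12 mm thick, axis 45 mm up, to the handle.
- wing (a point): Middle of the top edge of the brass wing, on the nut's vertical axis (gauge x = y = 0), 118 mm above the bench. The wing is an upright plate 38 mm long, 9 mm thick, 88 to 118 mm above the bench; below it a round hub, 22 mm in diameter, sits on the bridge. Site x: across the plate's thickness; y: along its length; it turns with the nut.
- wing_nut (a joint): Angle of the captive wing nut (rad), growing anticlockwise seen from above. 0: wing across the rod, rod locked (stops after 7 mm). 1.57: end stop, wing along the rod, rod free; it counts as freed above 1.2. Starts at 0 to 0.25, needs about 0.08 N m, stays where it is left.
- handle (a point): Centre of the top of the upright round wooden handle at the rod's free end, 125 mm above the bench. Handle 22 mm in diameter, 56 to 125 mm above the bench, on a brass ferrule 26 mm in diameter (34 to 56 mm). With the rod in it lies at gauge x = 115, y = 0 mm; it moves with the rod along gauge x. Axes as the gauge's.
- rod (a joint): How far the rod is pulled out, in m: 0 = fully in, 0.16 = end stop. A spring inside pulls it back in: about 3.6 N at 0, plus 0.06 N per mm (about 12 N at 0.14); let go, it snaps back to 0.
- pointer (a point): End of the black pointer, a thin bar 3 mm wide (along gauge x) fixed across the rod, 36 mm above the bench; with the rod in it is at gauge x = 45, y = -40 mm, and it moves with the rod. Axes parallel to the gauge's.
- band_mid (a point): Centre of the top of the red band: a red slider 10 mm wide (along gauge x), 20 mm across, its top 26 mm above the bench, standing on the white scale at gauge y = -37 mm. The pointer passes 8 mm above it. Axes parallel to the gauge's. It is the length mark; it can be pushed along the scale by accident.
- band (a joint): Where the red band is set: the pull-out of the rod (m) at which the pointer stands over the band's middle, between 0.07 and 0.13.
- finger_plane: Small brass finger plane, 70 x 26 x 30 mm, loose on the bench beside the gauge; leave alone. Origin: centre of its underside.
- bridge_blank: Maple violin bridge blank lying flat, 50 x 48 x 10 mm, loose on the robot's side of the gauge; leave alone. Origin: centre of its underside.
- spool_clamp: Wooden spool clamp lying on its side, 110 mm long, 32 mm thick, loose beside the gauge; leave alone. Origin: centre of its underside.
- glue_jar: Amber glue jar with a white cap, 64 mm in diameter, 85 mm high; leave alone. Origin: centre of its underside.
- chisel: Narrow chisel with a wooden handle, 200 mm long, lying on the bench; leave alone. Origin: its underside, about mid-length.
- sanding_block: Cork sanding block, 90 x 50 x 30 mm; leave alone. Origin: centre of its underside.
- bench_weight: Steel bench weight, 60 mm in diameter, 72 mm high with its knob; leave alone. Origin: centre of its underside.

How it is judged (in metres and radians):
On the way, in this order (a step that is already met when the one before it is completed fails the run):
1. the wing nut is turned to along the rod (above 1.2 rad) (value of joint wing_nut above 1.2 rad), for 0.2 s.
2. the rod is held by the gripper with its pointer over the red band (within 5 mm of its middle) (x of pointer in the frame of band_mid between -0.005 and 0.005 m and contact force between rod and the fingers above 2 N), for 0.3 s.
At the end, for the whole second after the job is handed in: Through the last second: wing nut above 1.2 rad, fingers on the rod with over 2 N, pointer within 5 mm of the red band's middle along the rod, rod at rest (under 10 mm/s); band moved less than 4 mm from its start, loose things less than 30 mm (all of step 2 and value of joint wing_nut above 1.2 rad and velocity of joint rod between -0.01 and 0.01 m/s and distance of band_mid from where it was at the start of the episode below 0.004 m and distance of each of finger_plane, bridge_blank, spool_clamp, glue_jar, chisel, sanding_block, bench_weight from where it was at the start of the episode below 0.03 m); the arm keeps its last pose, push and grip.
It fails at once if the red band is pushed along (4 mm) (distance of band_mid from where it was at the start of the episode above 0.004 m).
It fails at once if a loose thing on the bench is pushed away (30 mm) (distance of any of finger_plane, bridge_blank, spool_clamp, glue_jar, chisel, sanding_block, bench_weight from where it was at the start of the episode above 0.03 m).
It also fails if it takes over 45 s, if anything falls off the work surface, if the arm or the gripper's body presses on something with over 40 N, if the wrist force passes 120 N, or if a joint passes its speed limit or range.

## Working session

There is one attempt and no reset: what is moved stays moved. The work goes in short steps, Python scripts to look and compute and a shell command to move; the robot and the scene stay as the last step left them, time stands still between calls to the robot, and variables do not carry over. Pictures are saved under pics/ and viewed, about 8 in all and at most 12, crops included, and the job is handed in when it is done.

```bash
mkdir -p pics; ls
python3 - <<'E'
from bench import r, optics
import cv2
s=r.sense(); print(s['tool_pos'],s['tcp_rot'],s['ft_force'],s['time'])
for c in ("scene","side"):
    im,d=optics.snapshot(c); cv2.imwrite(f"pics/{c}1.png",im)
    p=optics.camera_params(c); print(c,p['eye'],p['orientation'])
    for q in ("wing","handle","pointer","band_mid","gauge"):
        print(q,[(round(x['score'],2),[round(v) for v in x['at']]) for x in optics.search_frame(c,q)[:2]])
E
```

```text
pics
[237.12269166 550.55808131 230.23508237] [-1.79991629e+02  1.05963902e-01  6.66932884e+01] [-0.36205938 -0.42005197  0.11203337] 0.0
scene [1133.50049245  835.19948972  794.99771443] [-126.72681854   -0.48089372  144.92187984]
wing [(0.59, [549, -186, 101])]
handle [(0.78, [445, -154, 52])]
pointer [(0.68, [446, -160, 50])]
band_mid []
gauge [(0.57, [565, -189, 14])]
side [ 155.1441411  -756.16582509 1001.36489676] [-133.80591799   -0.35042912  -26.78043848]
wing [(0.55, [542, -201, 106])]
handle [(0.56, [541, -204, 106])]
pointer [(0.59, [447, -167, 54])]
band_mid []
gauge [(0.89, [539, -209, 10])]
```

View pics/scene1.png

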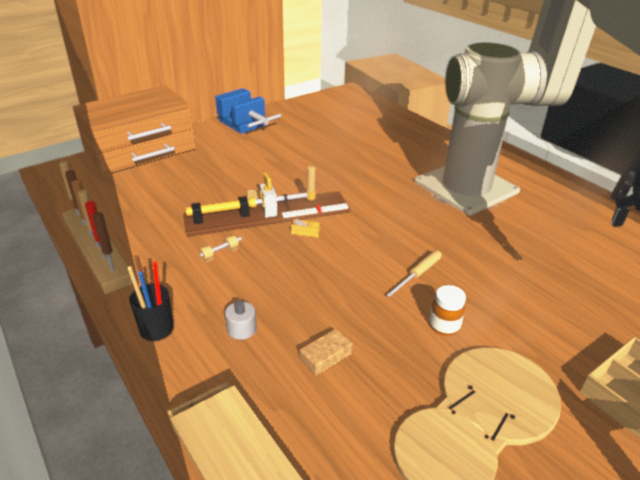

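View pics/side1.png

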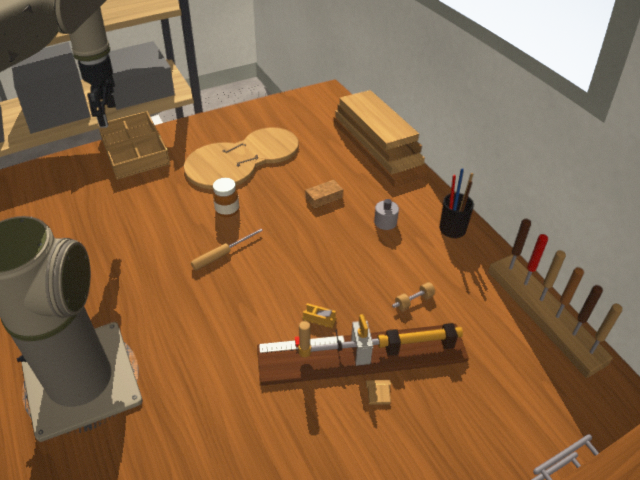

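Scene: handle top is near (311,168), the wing near (267,180) and the band near (319,209). In the side view they are near (305,323), (363,320) and (298,343). The rod pulls out towards the robot. I'll triangulate these and fit the board.

```bash
cat > h.py <<'E'
import numpy as np, cv2
from scipy.spatial.transform import Rotation as R
from bench import r, optics
def ray(p,uv):
    K=np.array(p['camera_matrix'],float)
    n=cv2.undistortPoints(np.array([[uv]],float),K,np.array([p['k1'],0,0,0,0.]))[0,0]
    d=R.from_euler('xyz',p['orientation'],degrees=True).apply([n[0],n[1],1]); return np.array(p['eye'],float),d
def atz(p,uv,z):
    e,d=ray(p,uv); return e+d*(z-e[2])/d[2]
E
python3 - <<'E'
from h import *
P={c:optics.camera_params(c) for c in("scene","side")}
for n,c,uv,z in [("handle","scene",(311,167),125),("handle","side",(305,323),125),("wing","scene",(267,177),118),("wing","side",(363,318),118),
 ("band","scene",(319,209),26),("band","side",(298,343),26),
 ("c1","scene",(186,223),14),("c2","scene",(349,210),14),("c3","scene",(341,194),14),
 ("c1","side",(464,325),14),("c2","side",(259,345),14),("c3","side",(260,379),14),("c4","side",(467,358),14)]:
    print(n,c,atz(P[c],uv,z).round(0))
ims=[]
for c,(u,v) in (("scene",(185,155)),("side",(250,300))):
    im=cv2.imread(f"pics/{c}1.png"); ims.append(cv2.resize(im[v:v+90,u:u+225],(800,320)[:2] if 0 else (787,300*787//787),interpolation=cv2.INTER_CUBIC))
cv2.imwrite("pics/crop.png",np.vstack(ims))
E
```

```text
handle scene [ 438. -159.  125.]
handle side [ 441. -155.  125.]
wing scene [ 551. -189.  118.]
wing side [ 548. -190.  118.]
band scene [ 446. -110.   26.]
band side [ 437. -127.   26.]
c1 scene [ 752. -264.   14.]
c2 scene [373. -77.  14.]
c3 scene [ 342. -152.   14.]
c1 side [ 780. -240.   14.]
c2 side [366. -88.  14.]
c3 side [ 336. -165.   14.]
c4 side [ 734. -312.   14.]
```

View pics/crop.png

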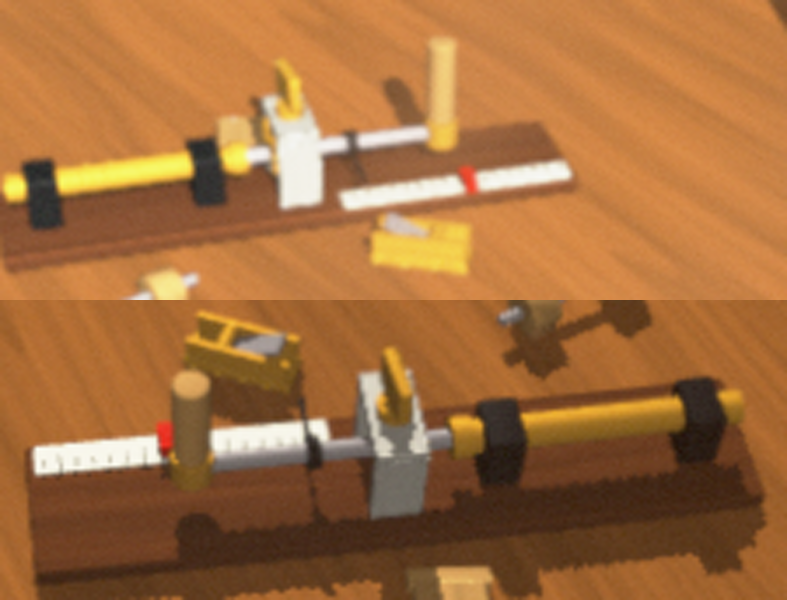

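Board heading is about 160°, wing axis near (549,-190) and handle near (441,-153). I'm moving above the gauge for a close look.

```bash
python3 -m pendant '[[1,-34.3,32.7,-4,0],[1,-34.3,32.7,-4,0],[1,-34.3,32.7,-4,0],[1,-34.3,32.7,-4,0],[1,-34.3,32.7,-4,0],[1,-34.3,32.7,-4,0],[1,-34.3,32.7,-4,0],[1,-34.3,32.7,-4,0]]'
python3 -m pendant '[[1,-34.3,32.7,-4,0],[1,-34.3,32.7,-4,0],[1,-34.3,32.7,-4,0],[1,-34.3,32.7,-4,0],[1,-34.3,32.7,-4,0],[1,-34.3,32.7,-4,0],[1,-34.3,32.7,-4,0],[1,-34.3,32.7,-4,0]]'
python3 -m pendant '[[1,0,0,0,8.5],[1,0,0,0,8.5],[1,0,0,0,8.5],[1,0,0,0,8.5],[1,0,0,0,8.5],[1,0,0,0,8.5],[1,0,0,0,8.5],[1,0,0,0,8.5],[1,0,0,0,8.5],[1,0,0,0,0]]'
python3 - <<'E'
from h import *
im,d=optics.snapshot("wrist"); cv2.imwrite("pics/w1.png",im); p=optics.camera_params("wrist"); print(p); print(r.sense()['tool_pos'],r.sense()['tcp_rot'])
import pickle; pickle.dump((p,d),open("w1.pkl","wb"))
for q in ("wing","handle","pointer","band_mid"):
    print(q,[(round(x['score'],2),[round(v) for v in x['at']]) for x in optics.search_frame("wrist",q)[:2]])
E
```

```text
time: 1.4
tool_pos: [369.4, 193.9, 263.8]
tcp_rot: [179.9, -0.0, 66.7]
ft_force: [1.2, 0.4, 0.4]
finger_gap: 85.2
time: 2.2
tool_pos: [501.1, -162.1, 295.7]
tcp_rot: [180.0, -0.0, 66.7]
ft_force: [0.7, 0.2, 0.0]
finger_gap: 85.1
time: 3.2
tool_pos: [500.8, -160.0, 295.4]
tcp_rot: [180.0, -0.0, -10.0]
ft_force: [0.4, 1.3, -0.4]
finger_gap: 85.3
{'camera_matrix': array([[356.52100382,   0.        , 316.80170092],
       [  0.        , 356.52100382, 244.34599875],
       [  0.        ,   0.        ,   1.        ]]), 'k1': -0.04613098078964528, 'eye': array([514.6072791 , -81.65918843, 437.49064983]), 'orientation': array([ 1.61661225e+02, -1.19131097e-02, -9.62779958e+00])}
[ 500.74580392 -159.96694528  295.36925508] [ 1.79997423e+02 -8.34220698e-03 -9.62242550e+00]
wing [(0.88, [545, -195, 105])]
handle [(0.66, [455, -166, 54])]
pointer []
band_mid [(0.59, [443, -121, 28])]
```

View pics/w1.png

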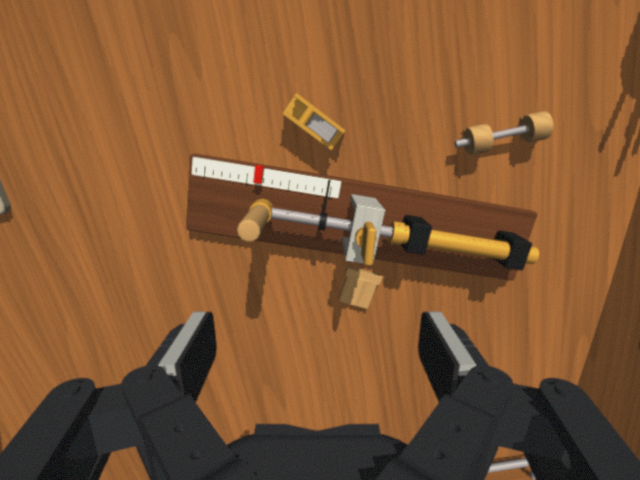

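Wrist view: handle top is near (249,230), the wing near (368,243), the band at (259,174) and the pointer near (327,200). I'll crop the wing and fit the numbers.

Run:
```python
from h import *; import pickle
p,d=pickle.load(open("w1.pkl","rb"))
im=cv2.imread("pics/w1.png")
cv2.imwrite("pics/wc.png",np.hstack([cv2.resize(im[190:280,325:415],(400,400),interpolation=cv2.INTER_CUBIC),cv2.resize(im[145:235,250:340],(400,400),interpolation=cv2.INTER_CUBIC)]))
hsv=cv2.cvtColor(im,cv2.COLOR_BGR2HSV); m=((hsv[...,0]<6)|(hsv[...,0]>174))&(hsv[...,1]>180)&(hsv[...,2]>120); m[:,:230]=0;m[:,290:]=0;m[:150]=0;m[200:]=0
v,u=np.nonzero(m); print("band px",u.mean(),v.mean(),m.sum())
a=lambda uv,z:atz(p,uv,z)[:2].round(1)
print("band",a((u.mean(),v.mean()),26),"handle",a((249,230),125),"wing",a((369,243),118))
c=[a(x,14) for x in((192,154),(536,212),(187,230))]; print(c, np.degrees(np.arctan2(*(c[0]-c[1])[::-1])))
```

```text
band px 258.176 173.216 125
band [ 440.1 -120.4] handle [ 438.6 -159.8] wing [ 545.8 -193. ]
[array([366.6, -86.6]), array([ 765.6, -223.9]), array([ 335.4, -174.6])] 161.0111333710207
```

View pics/wc.png

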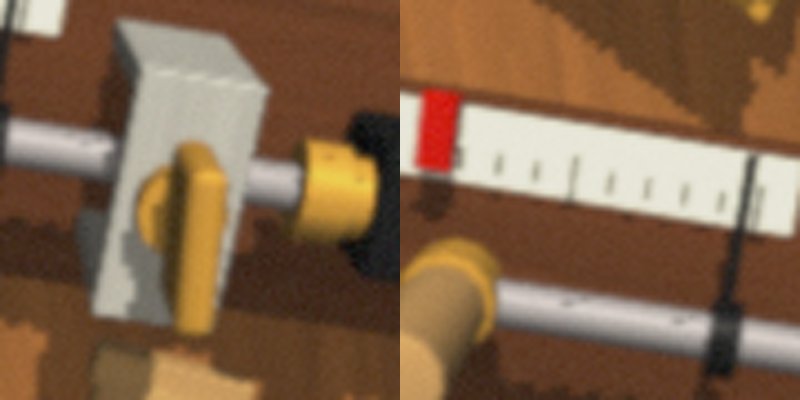

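Run:
```python
from h import *; import pickle
p,d=pickle.load(open("w1.pkl","rb"))
a=lambda uv,z:atz(p,uv,z)[:2]
e1,e2=a((371.6,231),118),a((368.9,262),118); h=a((249,230),125); w=a((370.2,246),118); b=a((258.2,173.2),26); q=a((329.9,180.5),36)
print(e1.round(1),e2.round(1),"len",np.linalg.norm(e1-e2),"dir",np.degrees(np.arctan2(*(e1-e2)[::-1])),"w",w.round(1),"h",h.round(1),np.linalg.norm(h-w),np.degrees(np.arctan2(*(h-w)[::-1])))
for g in(160,161,162):
    G=np.array([np.cos(np.radians(g)),np.sin(np.radians(g))]);Y=np.array([-G[1],G[0]])
    print(g,"pull",(b-q)@G,"from handle: band x",(b-h)@G+115,"y",(b-h)@Y,"w x",(w-h)@G,(w-h)@Y,"ptr",(q-h)@G,(q-h)@Y)
```

```text
[ 549.6 -181.7] [ 543.3 -212.1] len 31.01807838613749 dir 78.34595303204986 w [ 546.5 -196.2] h [ 438.6 -159.8] 113.82977421875339 161.38958933659103
160 pull 81.63812230710296 from handle: band x 127.07868566806725 y -37.55846069173506 w x -113.79629831800348 -2.760432540804622 ptr -69.55943663903571 -45.40227841193212
161 pull 81.7625819205253 from handle: band x 126.42136050458467 y -37.76354248776052 w x -113.82714278122971 -0.7739928642540193 ptr -70.34122141594064 -44.181383865246175
162 pull 81.86213585944274 from handle: band x 125.7605562840512 y -37.957121142920556 w x -113.8233143940965 1.2126825780208321 ptr -71.10157957539154 -42.94703124104022
```

Gauge heading is 161°, wing axis near (547,-196) and the wing at about 7°. The pull needed is about 82 mm. Moving over the wing and looking before I descend.

```bash
python3 -m pendant '[[1,17.2,9.3,0,1],[1,17.2,9.3,0,1],[1,17.2,9.3,0,0.5],[1,0,0,30,0],[1,0,0,30,0],[1,0,0,30,0],[1,0,0,30,0],[1,0,0,25,0],[1,0,0,0,0],[1,0,0,0,0]]' 40
python3 - <<'E'
from h import *
im,d=optics.snapshot("wrist"); cv2.imwrite("pics/w2.png",im); p=optics.camera_params("wrist")
import pickle; pickle.dump((p,d),open("w2.pkl","wb"))
E
```

```text
time: 4.45
tool_pos: [546.0, -197.0, 150.5]
tcp_rot: [-180.0, 0.0, -12.3]
ft_force: [0.3, -0.3, 0.8]
finger_gap: 85.4
```

View pics/w2.png

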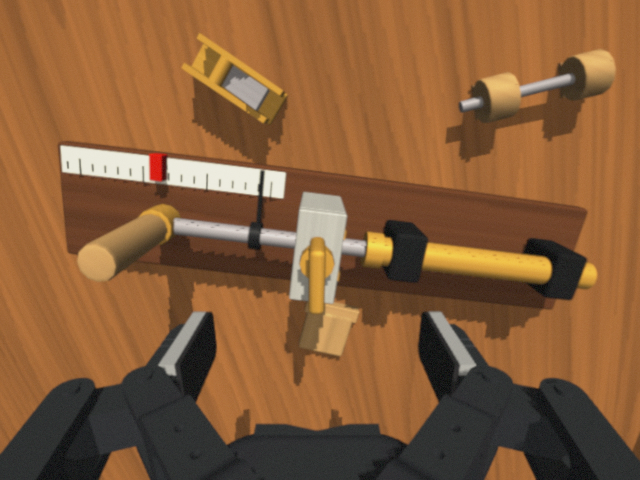

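The wing lies between the fingers at column 317 and upright in the picture, so yaw is aligned. I'll check the position along the plate.

Run:
```python
from h import *; import pickle
p,d=pickle.load(open("w2.pkl","rb"))
im=cv2.imread("pics/w2.png"); cv2.imwrite("pics/w2c.png",cv2.resize(im[220:330,265:375],(550,550),interpolation=cv2.INTER_CUBIC))
a=lambda uv,z:atz(p,uv,z)[:2].round(1)
print(a((317,262),118),a((316,287),118),a((316,308),118)); print("handle",a((97,262),125)); print("d",d[270:312:6,316].round(0))
```

```text
[ 550.1 -186.4] [ 546.5 -200.5] [ 543.8 -213. ]
handle [ 439.6 -159.7]
d [188. 189. 191. 192. 193. 195. 196.]
```

View pics/w2c.png

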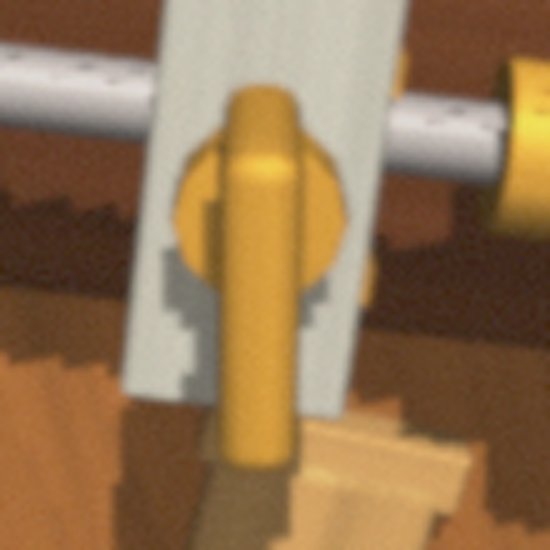

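The wing centre is about (547,-198), within 2 mm of the TCP. Descending and gripping.

```bash
python3 -m pendant '[[1,1.5,1,12,0],[1,0,0,15,0],[1,0,0,15,0],[1,0,0,15,0],[1,0,0,0,0],[0,0,0,0,0],[0,0,0,0,0],[0,0,0,0,0],[0,0,0,0,0],[0,0,0,0,0]]' 40
python3 -m pendant '[[0,0,0,0,0],[0,0,0,0,0],[0,0,0,0,0],[0,0,0,0,0]]'
python3 -c "
from h import *;s=r.sense();print(s['wrist_torque'],s['ft_force'])"
```

```text
time: 5.5
tool_pos: [547.6, -198.5, 93.9]
tcp_rot: [180.0, -0.0, -12.3]
ft_force: [-13.5, 1.8, 10.5]
finger_gap: 12.3
time: 5.9
tool_pos: [545.8, -198.1, 93.9]
tcp_rot: [180.0, 0.2, -12.3]
ft_force: [-11.8, 2.6, 10.8]
finger_gap: 8.5
[ 0.41315153  1.90246311 -0.00554265] [-11.79421602   2.64428146  10.77177768]
```

Gripped with the gap at 8.5 mm. I'll relieve the side force and start turning.

```bash
python3 -m pendant '[[0,-2,0,0,0],[0,0,0,0,0],[0,0,0,0,-5],[0,0,0,0,-5],[0,0,0,0,-5],[0,0,0,0,-5],[0,0,0,0,-5],[0,0,0,0,-5],[0,0,0,0,0]]'
python3 -c "
from h import *;s=r.sense();print(s['wrist_torque'],s['ft_force'])"
```

```text
time: 6.8
tool_pos: [546.0, -198.0, 94.0]
tcp_rot: [180.0, -0.1, 17.8]
ft_force: [-1.5, 1.3, 5.6]
finger_gap: 8.1
[0.14474997 0.14308688 0.04083585] [-1.46550744  1.34661469  5.64179078]
```

```bash
python3 -m pendant '[[0,0,0,0,-6],[0,0,0,0,-6],[0,0,0,0,-6],[0,0,0,0,-6],[0,0,0,0,-6],[0,0,0,0,-6],[0,0,0,0,-6],[0,0,0,0,-5],[0,0,0,0,0],[0,0,0,0,0]]'
python3 - <<'E'
from h import *
s=r.sense();print(s['wrist_torque'],s['ft_force'])
im,d=optics.snapshot("side"); cv2.imwrite("pics/s2.png",cv2.resize(im[290:400,250:480],(800,383),interpolation=cv2.INTER_CUBIC))
E
```

```text
time: 7.8
tool_pos: [546.5, -197.5, 94.0]
tcp_rot: [179.9, -0.1, 64.5]
ft_force: [4.5, 4.1, 5.2]
finger_gap: 8.1
[ 0.82558511 -0.58809739  0.06990395] [4.48509197 4.11348956 5.15439074]
```

```bash
python3 -m pendant '[[0,0,0,0,-3],[0,0,0,0,-2],[0,0,0,0,0],[0.5,0,0,0,0],[1,0,0,0,0],[1,0,0,0,0],[1,0,0,0,0],[1,0,0,0,0],[1,0,0,0,0],[1,0,0,0,0]]'
python3 -m pendant '[[1,0,0,-25,0],[1,0,0,-40,0],[1,0,0,-40,0],[1,0,0,0,8.5],[1,0,0,0,8.5],[1,0,0,0,8.5],[1,0,0,0,8.5],[1,0,0,0,8.5],[1,0,0,0,8.5],[1,0,0,0,8.5]]'
python3 -m pendant '[[1,0,0,0,8.5],[1,0,0,0,8.5],[1,0,0,0,8.5],[1,0,0,0,2.5],[1,0,0,0,0],[1,0,0,0,0]]'
python3 - <<'E'
from h import *
im,d=optics.snapshot("wrist"); cv2.imwrite("pics/w3.png",im); p=optics.camera_params("wrist")
import pickle; pickle.dump((p,d),open("w3.pkl","wb"))
E
```

```text
time: 8.85
tool_pos: [545.5, -198.0, 93.3]
tcp_rot: [-180.0, 0.0, 69.7]
ft_force: [0.4, 0.3, -0.1]
finger_gap: 85.0
time: 9.85
tool_pos: [545.5, -197.9, 198.3]
tcp_rot: [180.0, -0.0, 9.8]
ft_force: [-0.1, 0.1, -1.0]
finger_gap: 85.0
time: 10.45
tool_pos: [545.5, -197.9, 198.3]
tcp_rot: [180.0, 0.0, -17.7]
ft_force: [0.4, -0.2, -0.4]
finger_gap: 85.1
```

View pics/w3.png

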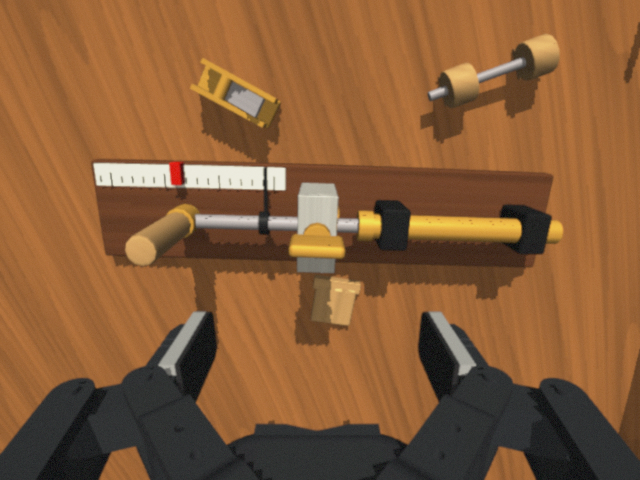

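The wing now lies along the rod, level at (290-344,247), and nothing else has moved. Next is the handle.

```bash
python3 -m pendant '[[1,-37.8,-1.2,0,0.6],[1,-37.8,-1.2,0,0.6],[1,-37.8,-1.2,0,0.6],[1,0,0,0,0],[1,0,0,30,0],[1,0,0,30,0],[1,0,0,30,0],[1,0,0,32,0],[1,0,0,0,0],[1,0,0,0,0]]'
python3 -m pendant '[[0,0,0,0,0],[0,0,0,0,0],[0,0,0,0,0],[0,0,0,0,0],[0,0,0,0,0],[0,0,0,0,0],[0,0,0,0,0],[0,0,0,0,0]]' 60
```

```text
time: 11.5
tool_pos: [439.0, -158.7, 76.6]
tcp_rot: [-180.0, 0.1, -19.6]
ft_force: [0.7, 1.2, -0.2]
finger_gap: 85.1
time: 12.3
tool_pos: [437.4, -158.2, 77.0]
tcp_rot: [180.0, 0.2, -19.6]
ft_force: [-14.7, 4.3, 17.0]
finger_gap: 20.7
```

```bash
python3 -m pendant '[[0,-4,0,0,0],[0,-8,0,0,0],[0,-10,0,0,0],[0,-10,0,0,0],[0,-10,0,0,0],[0,-10,0,0,0],[0,-10,0,0,0],[0,-10,0,0,0],[0,-6,0,0,0],[0,0,0,0,0]]'
python3 - <<'E'
from h import *
im,d=optics.snapshot("wrist"); cv2.imwrite("pics/w4.png",im); p=optics.camera_params("wrist")
import pickle; pickle.dump((p,d),open("w4.pkl","wb")); s=r.sense(); print(s['tool_pos'],s['ft_force'],s['finger_gap'])
E
```

```text
time: 13.3
tool_pos: [366.4, -133.1, 77.1]
tcp_rot: [180.0, -0.2, -19.6]
ft_force: [7.2, -2.9, -3.8]
finger_gap: 20.8
[ 366.60398798 -133.14732698   77.08418885] [ 6.93020873 -3.73656744 -2.96475926] 20.460048918554122
```

View pics/w4.png

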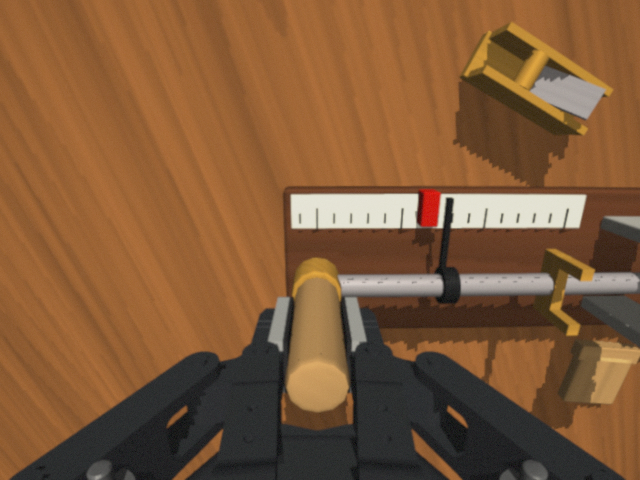

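The pointer tip is at (449,200), the band at (429,208), and the pull so far is about 76 mm. Working out the remainder.

```bash
cat > m.py <<'E'
from h import *
def rem(im,d,p,box,tip):
    hsv=cv2.cvtColor(im,cv2.COLOR_BGR2HSV); m=((hsv[...,0]<6)|(hsv[...,0]>174))&(hsv[...,1]>170)&(hsv[...,2]>90)
    k=np.zeros_like(m);k[box[1]:box[3],box[0]:box[2]]=1;m&=k
    v,u=np.nonzero(m); P=np.array([(lambda e,D,:e+D*d[y,x])(*ray(p,(x,y))) for x,y in zip(u,v) if d[y,x]>0])
    G=np.array([np.cos(np.radians(160.7)),np.sin(np.radians(160.7)),0]); t=atz(p,tip,36)
    top=P[P[:,2]>24]; s=top@G; print("px",u.min(),u.max(),v.min(),v.max(),"z",np.percentile(P[:,2],[5,50,95]).round(1),"ext",np.percentile(s,[2,98]).round(1)-t@G)
    print("rem by z26 mean",(atz(p,(u.mean(),v.mean()),26)-t)@G)
E
python3 - <<'E'
from m import *; import pickle
p,d=pickle.load(open("w4.pkl","rb")); im=cv2.imread("pics/w4.png")
rem(im,d,p,(410,180,445,235),(449,200))
c=im[180:240,400:470]; cv2.imwrite("pics/w4c.png",cv2.resize(c,(700,600),interpolation=cv2.INTER_CUBIC))
E
```

```text
px 419 440 189 226 z [19.4 25.4 26.4] ext [ 1.95781956 10.75781956]
rem by z26 mean 6.859531001550607
```

View pics/w4c.png

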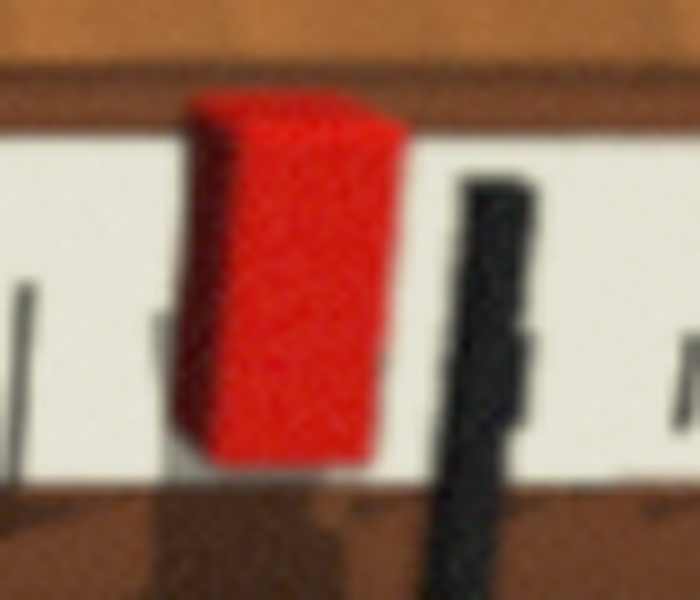

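About 6.3 mm remain, which agrees with the earlier 81.7 mm total less 75.2 mm pulled.

```bash
python3 -m pendant '[[0,-3,0,0,0],[0,-3.3,0,0,0],[0,0,0,0,0],[0,0,0,0,0],[0,0,0,0,0],[0,0,0,0,0],[0,0,0,0,0],[0,0,0,0,0]]'
python3 - <<'E'
from h import *
import pickle
im,d=optics.snapshot("wrist"); p=optics.camera_params("wrist"); pickle.dump((p,d),open("w5.pkl","wb")); cv2.imwrite("pics/w5.png",im)
s=r.sense(); print(s['tool_pos'],s['ft_force'],s['finger_gap'],s['time'])
cv2.imwrite("pics/w5c.png",cv2.resize(im[170:350,280:640],(800,400),interpolation=cv2.INTER_CUBIC))
E
```

```text
time: 14.15
tool_pos: [361.0, -131.2, 77.1]
tcp_rot: [180.0, -0.2, -19.6]
ft_force: [6.7, -3.3, -2.3]
finger_gap: 21.0
[ 360.98343311 -131.16401068   77.09677416] [ 8.06016399 -4.10882366 -2.46477748] 20.685463154300567 14.2
```

View pics/w5c.png

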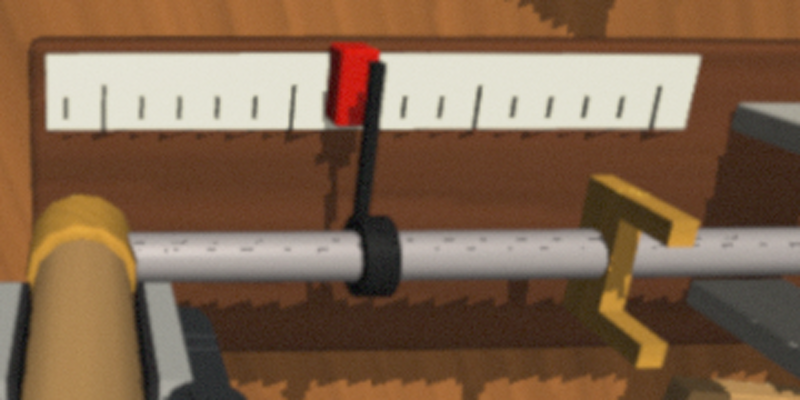

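By parallax-corrected pixels and TCP travel, about 0.5 mm remains. I'll nudge it, settle, do one numeric check and hand in.

```bash
python3 -m pendant '[[0,-0.6,0,0,0],[0,0,0,0,0],[0,0,0,0,0],[0,0,0,0,0],[0,0,0,0,0],[0,0,0,0,0],[0,0,0,0,0],[0,0,0,0,0]]'
python3 - <<'E'
from h import *; import pickle
from m import rem
p,d=pickle.load(open("w5.pkl","rb")); im=cv2.imread("pics/w5.png"); rem(im,d,p,(415,180,460,235),(450.1,199.2))
G=np.array([np.cos(np.radians(160.7)),np.sin(np.radians(160.7)),0])
q,_=pickle.load(open("w4.pkl","rb")); b=atz(q,(431,209),26); print("band(prev) - tip(w5) along rod",(b-atz(p,(450.1,199.2),36))@G)
im,d=optics.snapshot("wrist"); p=optics.camera_params("wrist"); g=cv2.cvtColor(im,cv2.COLOR_BGR2GRAY)
x=np.nonzero(g[214:222,425:470].mean(0)<70)[0]+425; print("dark cols at row 218",x.min(),x.max())
s=r.sense(); print(s['tool_pos'],s['finger_gap'],s['ft_force'])
E
```

```text
time: 15.0
tool_pos: [360.4, -131.0, 77.1]
tcp_rot: [180.0, -0.2, -19.6]
ft_force: [6.9, -3.1, -2.8]
finger_gap: 20.8
px 429 450 189 225 z [19.5 25.4 27.1] ext [-2.67563339  5.62436661]
rem by z26 mean 2.4286938854041127
band(prev) - tip(w5) along rod 0.34759639659582975
dark cols at row 218 428 450
[ 360.45181905 -130.97731952   77.1133836 ] 20.681771891217355 [ 6.92762676 -3.0567583  -1.88378438]
```

```bash
python3 -c "
from bench import hand_in; print(hand_in())"
```

```text
the job is handed in; nothing more can be done
None
```

The job is handed in, at about 15 s on the robot's clock, with the gripper still holding the handle and the pointer over the red band. `hand_in()` gives no verdict, so this rests on my own checks.

- **Wing nut:** I gripped the wing and turned it anticlockwise to about 1.5 rad, judged from the tool's yaw. A picture taken after release showed it lying along the rod.
- **Rod:** I gripped the handle at 60 N with the jaws along the rod and pulled it out about 81.7 mm. That matches the 81.7 mm I first measured between pointer and band.
- **Pointer:** The last full measurement, just before a final 0.6 mm nudge, put it 0.3–1.2 mm short of the band's middle. It should now be within about 1 mm, against the 5 mm allowed.
- **Disagreement:** One reading gave 2.4 mm short. It averaged all the red pixels while the pointer hid part of the band, so I gave it less weight.
- **Hold:** The finger gap was steady at about 20.7 mm, the wrist force was about 8 N against the spring, and the arm was at rest.
- **Red band and loose things:** The close views showed no movement of the band or of the things next to the gauge. I did not re-measure the band's position, and I took no final picture of the far objects (jar, chisel, sanding block, weight). The arm crossed the bench at 230 mm or higher, and worked low only at the gauge.

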